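Fetch the measuring cup from behind the bottle and jar

TASK

The yellow measuring cup is shut in at the back of the wooden drinks caddy, behind the dark bottle and the spice jar. Stand the bottle and the jar upright on the blue side mat, then lift the cup out and set it upright in the middle of the round cork coaster, and only then put the bottle and the jar back upright in the caddy, each on the very spot it came from. Let go of each thing where you set it down, do not knock the bottle, jar or cup over, and leave the two small creamers on the table where they are.

Things in the scene. Friction and masses are not known exactly. Their poses are not given: they have to be found in the camera images.
- bottle_centre (a point): Centre of the loose dark coffee bottle with dark cap, upright in the caddy. 236 mm tall, so 118 mm above its underside; round body 65 mm in diameter up to about 165 mm above the underside, then shoulder and neck; about 0.5 kg; z up. Grip it front to back 155 mm above its underside: the fingers then stay above the jar beside it.
- jar_centre (a point): Centre of the loose spice jar with green and orange label and dark cap, 105 mm tall, so 52.5 mm above its underside; body 42 mm, cap 44 mm in diameter; about 0.11 kg; z up. Stands about 13 mm beside the bottle in the caddy; with the bottle gone, grip it front to back about 80 mm above its underside, over the low walls.
- cup_centre (a point): Centre (half-way up) of the loose square yellow measuring cup, open at the top, 59 x 59 mm at the rim, a little narrower below, 31 mm tall, so this point is 15.5 mm above its underside; 0.02 kg. x and y run square to its sides, z up. It stands in the niche at the back of the caddy.
- caddy: Wooden drinks caddy, fixed: board 194 (x) x 176 (y) x 10 mm with a rim 17 mm high at front and sides, 42 mm at the back. Origin: centre of its underside; x to its back, y to its left, z up. Things stand on its upper face, z = 10 mm. Two flat round cork marks at x = -40, y = +34 and -34 mm: bottle on one, jar on the other (varies).
- niche (a point): Floor of the niche at the back of the caddy, below the cup, 10 mm above the table; axes as the caddy's. Walls 42 mm high over the table stand 37 mm to either side of this point and 62 mm behind it; the front is open. The cup has 7 mm free at its sides, 32 mm behind; bottle and jar stand 8 and 18 mm before it. With them gone grip the cup front to back.
- side_mat: Blue rectangular mat, fixed, 150 mm (x) by 200 mm (y), 4 mm thick: the side area. Origin: centre of its underside; z up. To the left or right of the caddy (varies).
- coaster: Round cork coaster, fixed, 96 mm in diameter, 5 mm thick, on the other side of the caddy from the mat. Origin: centre of its underside; z up.
- red_creamer: Small loose creamer portion with a red lid, 37 x 43 mm, 19 mm tall, on the table in front of the caddy. Origin: centre of its underside. A bystander: leave it alone.
- green_creamer: Small loose creamer portion with a green lid, 37 x 43 mm, 19 mm tall, on the table in front of the caddy. Origin: centre of its underside. A bystander: leave it alone.
Mind the look-alikes: they are no part of the job. Of the things shaped like the coaster, the cork one is meant.

How it is judged:
On the way, in this order (a step that is already met when the one before it is completed fails the run):
1. bottle and jar both stand upright and released on the blue mat, and the cup has not yet been taken (linear speed of each of bottle, jar below 0.02 m/s and angular speed of each of bottle, jar below 0.2 rad/s and contact force between the fingers and bottle below 0.05 N and angle between each of bottle, jar's own z axis and vertical below 0.1 rad and x of bottle_centre in the frame of side_mat between -0.075 and 0.075 m and y of bottle_centre in the frame of side_mat between -0.1 and 0.1 m and height (world z) of bottle_centre between 0.117 and 0.127 m and contact force between the fingers and jar below 0.05 N and x of jar_centre in the frame of side_mat between -0.075 and 0.075 m and y of jar_centre in the frame of side_mat between -0.1 and 0.1 m and height (world z) of jar_centre between 0.0515 and 0.0615 m and distance of cup_centre from where it was at the start of the episode below 0.03 m), for 0.2 s.
2. the cup stands upright and released in the middle of the coaster while bottle and jar are still on the mat (linear speed of each of bottle, jar, cup below 0.02 m/s and angular speed of each of bottle, jar, cup below 0.2 rad/s and contact force between the fingers and bottle below 0.05 N and angle between each of bottle, jar, cup's own z axis and vertical below 0.1 rad and x of bottle_centre in the frame of side_mat between -0.075 and 0.075 m and y of bottle_centre in the frame of side_mat between -0.1 and 0.1 m and height (world z) of bottle_centre between 0.117 and 0.127 m and contact force between the fingers and jar below 0.05 N and x of jar_centre in the frame of side_mat between -0.075 and 0.075 m and y of jar_centre in the frame of side_mat between -0.1 and 0.1 m and height (world z) of jar_centre between 0.0515 and 0.0615 m and contact force between the fingers and cup below 0.05 N and horizontal distance between cup_centre and coaster below 0.015 m and height (world z) of cup_centre between 0.0155 and 0.0255 m), for 0.2 s.
At the end, for the whole second after the job is handed in: The cup stands upright, released and at rest on the coaster, its centre within 15 mm of the coaster's; the bottle and the jar stand upright, released and at rest in the caddy, each within 15 mm of where it stood at the start (linear speed of each of cup, bottle, jar below 0.02 m/s and angular speed of each of cup, bottle, jar below 0.2 rad/s and contact force between the fingers and cup below 0.05 N and angle between each of cup, bottle, jar's own z axis and vertical below 0.1 rad and horizontal distance between cup_centre and coaster below 0.015 m and height (world z) of cup_centre between 0.0155 and 0.0255 m and contact force between the fingers and bottle below 0.05 N and distance of each of bottle_centre, jar_centre from where it was at the start of the episode below 0.015 m and contact force between the fingers and jar below 0.05 N); the robot touches nothing.
It fails at once if the bottle is knocked over (angle between bottle's own z axis and vertical above 0.7 rad).
It fails at once if the jar is knocked over (angle between jar's own z axis and vertical above 0.7 rad).
It fails at once if the cup is knocked over (angle between cup's own z axis and vertical above 0.7 rad).
It fails at once if the red creamer is moved more than 20 mm (distance of red_creamer from where it was at the start of the episode above 0.02 m).
It fails at once if the green creamer is moved more than 20 mm (distance of green_creamer from where it was at the start of the episode above 0.02 m).
It also fails if it takes over 128 s, if anything falls off the work surface, if the arm or the gripper's body presses on something with over 40 N, if the wrist force passes 120 N, or if a joint passes its speed limit or range.

ROBOT

A 6-joint arm with a two-finger parallel gripper is mounted at the origin on a cart in front of the work surface, level with it; the furniture and walls round the work are solid. World frame = base frame: x ahead of the robot, y to its left, z up, the work surface at z = 0. Lengths are in m, angles in rad, forces in N, time in s.
With the tool pointing down it reaches from about 0.25 to 0.775 m from the base axis. Payload 4 kg.
Tool frame: the origin (TCP) lies on the centre line of the jaws, within the pads' length; the fingertips stand 17 mm ahead of it and the grasp point (between the pads) lies 2 mm behind it; z points along the fingers, y is the line along which they close (so a half turn about z gives the same grasp; the last joint's range is limited). The gripper opens to 94 mm and grips with 3 to 60 N. Pads are 16 mm wide; open, the fingers measure 119 mm over their backs; the gripper's body (75 mm by 177 mm) begins 78 mm behind the grasp point.
Start: joints at [1.13, 0.087, 1.371, -0, 1.684, -0.103], TCP at [0.182, 0.519, 0.223] pointing down, gripper open.
Joint ranges: [-3.1, 3.1], [-0.76, 2.03], [0.27, 2.55], [-1.08, 4.22], [0.17, 2.65], [-2.57, 2.57]. Speed limits (rad/s): [2.79, 2.79, 3.14, 3.14, 3.14, 3.14].

INTERFACE

Orientations are given as [roll, pitch, yaw] about the fixed x, y, z axes, in that order (R = Rz(yaw) Ry(pitch) Rx(roll)).
In Python, from bench import robot gives the robot as it stands.
- The arm moves only by the tool servo_tool, never from a script. Its argument "plan" is a list of rows, each a list of 7 numbers: the shift along the tool's x, y, z normalised to -1 to 1, where 1 is 0.1 m, then the turn, a rotation vector about the tool's x, y, z normalised to -1 to 1, where 1 is pi/2 rad, then the finger opening in mm, from 0 to 94. In form: [[x, y, z, ax, ay, az, gripper], ...]. A call has 1 to 12 rows; each row is the pose to reach, as a shift and turn from the pose commanded when the call began, along the tool's axes at that moment; what a row does not reach only later rows make up. A row lasts 1/12 s, in which the tool goes at most 41.7 mm and 7.16 degrees, less where a joint would pass 70% of its speed; a pose out of reach is approached as far as the arm can. A call with a number of a shift or a turn outside -1 to 1 is refused whole. A call with a gripper value outside its range is refused whole. The fingers move at their own pace and stop on an object; the grip force is fixed at half the most. Time passes only in rows, so rows that repeat a pose let the fingers close. It gives the time, the measured TCP pose, the force, the opening and the grip force at its end, in the units of the state.
- robot.get_obs(): the state, without advancing time (a new reading comes with each control period).
- robot.snapshot(name): name is "side" or "top" or "wrist"; returns the picture (420x560x3 uint8, red, green, blue); there is no depth.
- robot.camera_params(name): a dict with "camera_matrix" (3x3 intrinsics, pixels), "distortion" ([k1, k2, p1, p2, k3] as OpenCV has them; the pictures are not rectified), "rvec" (rotation vector, rad) and "tvec" (3), from world to camera coordinates, as OpenCV has them; the wrist camera has in their place "tool_from_camera" (4x4, takes a point from camera to tool coordinates, whose origin is the TCP and whose axes are the flange's). Camera axes: x right, y down, z forward; pixel columns grow to the right and rows downward; lengths in m; the calibration is good to about 2 mm. A picture is of the moment at which its call begins: read the wrist's pose just before it. camera_params takes no time and is no camera call.
- robot.close_job(): hands the job in; it is judged then, once.
Trained networks look in the newest picture that a camera, given by its name, has taken for a name from the list of things; names that differ only in an ending like _2 or _b are one class to them, and where a whole thing is asked for, a point or a joint stands for the part that bears it (a point fixed in the world has none). Each returns a list of dicts, best first, with "conf" (0 to 1); they miss things now and then, are a little off and sometimes report something else, mostly with a low value. They report only what shows in the picture. A call takes as long as a camera call. They do not tell look-alikes from the thing itself.
- robot.find_in(thing, camera): "extent" ([centre column, centre row, width, height] in pixels, round what is visible of it).
The state is a dict: "time": time; "joint_positions": joint angles; "qvel": joint speeds; "joint_torque": joint torques, N m; "tool_pos": TCP position; "ee_rot": TCP orientation; "wrist_force": force on the tool from outside, world axes, zero at the start; "wrist_torque": the same for the moment, N m; "width": finger opening in m; "finger_force": force on a finger pad.
Only numpy, scipy, OpenCV 4.12 (cv2) and the standard library are available. Lean on these libraries where they do the work, as an engineer would, in place of code of your own. Each camera call takes 0.05 s, during which the arm holds its last target. There are 200 camera calls.

## Working session

There is one attempt and no reset: what is moved stays moved. The work goes in short steps, Python scripts to look and compute and a tool call to move; the robot and the scene stay as the last step left them, time stands still between calls to the robot, and variables do not carry over. Pictures are saved under pics/ and viewed, at most 14 in all, crops included, and the job is handed in when it is done.

Besides the shell and the picture viewer there is one more tool, called after ">>>" in YAML: its name, and indented under it one key for each argument. servo_tool: Moves the arm, as the interface text tells. Scaled input: -1 to 1 covers 0.1 m each way for a shift and pi/2 rad each way for a turn. Its arguments: {"type":"object","properties":{"plan":{"type":"array","items":{"type":"array","items":{"type":"number"}}}},"required":["plan"]}

```bash
mkdir -p pics; cat > h.py <<'E'
import numpy as np, cv2
from scipy.spatial.transform import Rotation as R
from bench import robot
def snap(c,n):
    im=robot.snapshot(c); cv2.imwrite(f'pics/{n}.png',im[:,:,::-1]); return im
def cam(c):
    p=robot.camera_params(c); K=np.array(p['camera_matrix']);d=np.array(p['distortion'])
    if 'rvec' in p:
        Rm=cv2.Rodrigues(np.array(p['rvec'],float))[0]; t=np.array(p['tvec'],float).ravel()
    else:
        o=robot.get_obs(); T=np.eye(4);T[:3,:3]=R.from_euler('xyz',o['ee_rot']).as_matrix();T[:3,3]=o['tool_pos']
        M=np.linalg.inv(T@np.array(p['tool_from_camera'])); Rm,t=M[:3,:3],M[:3,3]
    return K,d,Rm,t
def ray(c,u,v,z):
    K,d,Rm,t=cam(c); x=cv2.undistortPoints(np.array([[[u,v]]],float),K,d).ravel()
    w=Rm.T@np.array([x[0],x[1],1]); o=-Rm.T@t; return o+w*(z-o[2])/w[2]
def proj(c,P):
    K,d,Rm,t=cam(c); return cv2.projectPoints(np.array(P,float).reshape(-1,3),cv2.Rodrigues(Rm)[0],t,K,d)[0].reshape(-1,2)
E
python3 - <<'E'
from h import *
o=robot.get_obs(); print({k:np.round(o[k],3) for k in('time','tool_pos','ee_rot','width')})
a=snap('top','t0');b=snap('side','s0')
for c in('top','side'):
    K,d,Rm,t=cam(c);print(c,np.round(-Rm.T@t,3),np.round(Rm[2],2))
    for n in('bottle_centre','jar_centre','cup_centre','caddy','side_mat','coaster','red_creamer','green_creamer'):
        for r in robot.find_in(n,c)[:3]:print(n,round(r['conf'],2),np.round(r['extent'],1),np.round(ray(c,*r['extent'][:2],0.005),3))
E
```

```text
{'time': np.float64(0.0), 'tool_pos': array([0.182, 0.518, 0.221]), 'ee_rot': array([-3.139, -0.   ,  2.804]), 'width': np.float64(0.094)}
top [ 0.329 -0.05   1.368] [ 0.13 -0.01 -0.99]
jar_centre 0.76 [232.3 181.5  20.2  21.8] [0.58  0.082 0.005]
cup_centre 0.6 [242.5 158.8  24.4  21.3] [0.647 0.055 0.005]
cup_centre 0.34 [230.2 181.2  17.4  20.5] [0.581 0.088 0.005]
caddy 0.72 [245.8 170.8  73.7  78.4] [0.612 0.045 0.005]
side_mat 0.55 [147.9 210.3  76.1  62. ] [0.494 0.316 0.005]
coaster 0.95 [411.1 261.2  36.2  35. ] [ 0.364 -0.422  0.005]
coaster 0.89 [423.4 190.4  34.5  35.3] [ 0.565 -0.46   0.005]
coaster 0.69 [327.9 244.   36.7  37.4] [ 0.408 -0.19   0.005]
red_creamer 0.68 [230.7 244.9  14.2  14.7] [0.401 0.081 0.005]
red_creamer 0.44 [376.9 219.2  34.1  35.6] [ 0.48  -0.327  0.005]
green_creamer 0.71 [279.1 246.1  18.4  19.2] [ 0.4   -0.054  0.005]
side [ 0.15  -1.451  0.7  ] [ 0.24  0.9  -0.37]
bottle_centre 0.82 [301.8 198.8  24.4  73. ] [0.679 0.321 0.005]
jar_centre 0.57 [239.4 230.7   9.2  12. ] [0.409 0.086 0.005]
jar_centre 0.55 [285.6 212.1   7.2  34.9] [0.59  0.208 0.005]
cup_centre 0.52 [320.8 219.9  15.3   8.8] [0.687 0.119 0.005]
caddy 0.92 [307.2 227.3  81.7  33.5] [0.625 0.069 0.005]
side_mat 0.87 [254.9 206.6  47.   24.1] [0.497 0.278 0.005]
coaster 0.78 [309.7 267.8  34.2  17.5] [ 0.554 -0.197  0.005]
coaster 0.72 [262.6 271.6  30.   16.1] [ 0.424 -0.191  0.005]
coaster 0.69 [260.9 321.   43.2  21. ] [ 0.371 -0.421  0.005]
green_creamer 0.47 [247.2 249.2  11.   11.5] [ 0.409 -0.049  0.005]
```

View pics/t0.png

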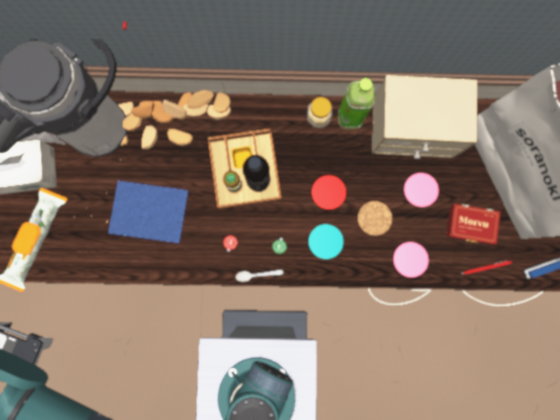

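View pics/s0.png

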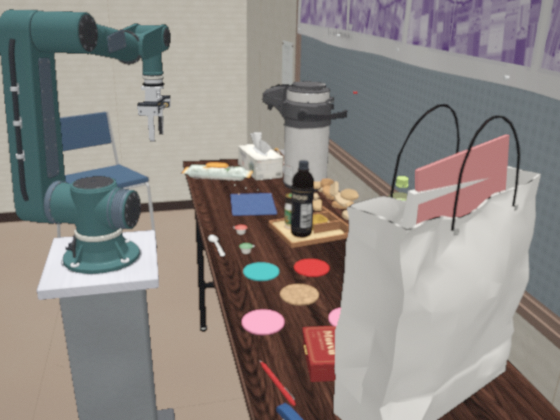

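The cork coaster is at top pixel (375,218), the other discs being look-alikes. The mat is at (148,211), and the caddy at (245,170) with a slight turn. The bottle is on its right (cap about 256,165) and the jar on its left (232,181). I'll move the wrist camera over the caddy next.

```bash
cat >> h.py <<'E'
def go(P,yaw=None):
    o=robot.get_obs(); Rm=R.from_euler('xyz',o['ee_rot']); d=Rm.inv().apply(np.array(P)-o['tool_pos'])/0.1
    r=(Rm.inv()*R.from_euler('xyz',[np.pi,0,yaw])).as_rotvec()/(np.pi/2) if yaw is not None else np.zeros(3)
    print('go',np.round(d,3),np.round(r,3))
E
python3 - <<'E'
from h import *
print(np.round(robot.camera_params('wrist')['tool_from_camera'],3),robot.camera_params('wrist')['camera_matrix'])
go([.182,.518,.4],1.69); go([.42,.05,.40],1.69)
im=cv2.imread('pics/t0.png')[120:220,195:295];print(proj('top',[[.61,.05,0],[.71,.05,0],[.61,.15,0]]))
cv2.imwrite('pics/c0.png',cv2.resize(im,(600,600),interpolation=cv2.INTER_CUBIC))
E
```

```text
[[ 0.001 -0.972 -0.236  0.068]
 [ 1.     0.001  0.    -0.001]
 [-0.    -0.236  0.972 -0.162]
 [ 0.     0.     0.     1.   ]] [[309.47729173   0.         279.7443922 ]
 [  0.         309.47729173 209.87103901]
 [  0.           0.           1.        ]]
go [-1.000e-03 -1.000e-02 -1.774e+00] [ 0.    -0.     0.709]
go [-3.797 -3.636 -1.775] [ 0.    -0.     0.709]
[[244.06120483 171.79964985]
 [244.98811567 137.67586377]
 [208.94330345 171.14508266]]
```

View pics/c0.png

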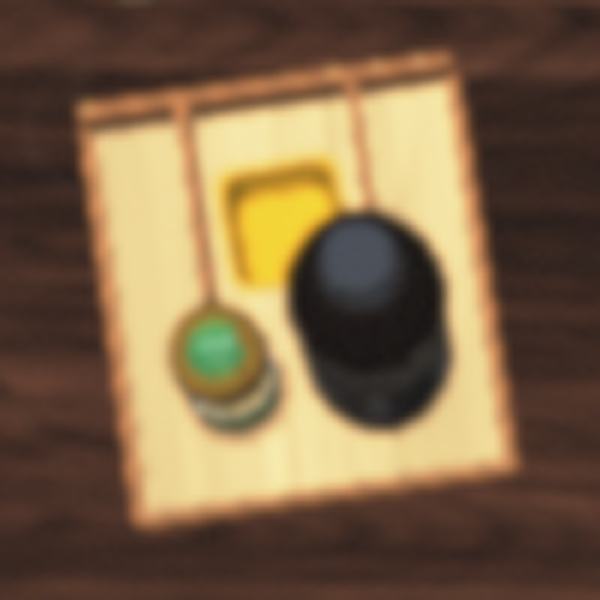

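>>> servo_tool:
  plan:
    - [0,0,-0.3,0,0,0.07,94]
    - [0,0,-0.6,0,0,0.14,94]
    - [0,0,-1,0,0,0.21,94]
    - [0,0,-1,0,0,0.28,94]
    - [0,0,-1,0,0,0.35,94]
    - [0,0,-1,0,0,0.42,94]
    - [0,0,-1,0,0,0.49,94]
    - [0,0,-1,0,0,0.56,94]
    - [0,0,-1,0,0,0.63,94]
    - [0,0,-1,0,0,0.677,94]
    - [0,0,-1,0,0,0.677,94]

```text
time: 1.82
tool_pos: [0.1823, 0.5189, 0.3225]
ee_rot: [3.142, -0.0, 1.739]
wrist_force: [-0.2, -0.3, -0.5]
width: 0.0939
finger_force: 0.0
```

>>> servo_tool:
  plan:
    - [-0.33,0.12,-0.05,0,0,0,94]
    - [-0.66,0.25,-0.1,0,0,0,94]
    - [-1,0.38,-0.16,0,0,0,94]

```text
time: 2.07
tool_pos: [0.2367, 0.4259, 0.338]
ee_rot: [-3.141, 0.001, 1.745]
wrist_force: [0.9, 0.3, 0.6]
width: 0.0942
finger_force: 0.0
```

>>> servo_tool:
  plan:
    - [-0.33,0.12,-0.05,0,0,0,94]
    - [-0.66,0.25,-0.1,0,0,0,94]
    - [-1,0.38,-0.16,0,0,0,94]

```text
time: 2.32
tool_pos: [0.2913, 0.3332, 0.3547]
ee_rot: [3.141, -0.0, 1.743]
wrist_force: [0.8, 1.0, 0.8]
width: 0.0941
finger_force: 0.0
```

>>> servo_tool:
  plan:
    - [-0.33,0.12,-0.05,0,0,0,94]
    - [-0.66,0.25,-0.1,0,0,0,94]
    - [-1,0.38,-0.16,0,0,0,94]

```text
time: 2.57
tool_pos: [0.3456, 0.2409, 0.3709]
ee_rot: [3.141, -0.0, 1.743]
wrist_force: [0.6, 0.7, 0.4]
width: 0.0938
finger_force: 0.0
```

>>> servo_tool:
  plan:
    - [-0.33,0.12,-0.05,0,0,0,94]
    - [-0.66,0.25,-0.1,0,0,0,94]
    - [-1,0.38,-0.16,0,0,0,94]

```text
time: 2.82
tool_pos: [0.3999, 0.1487, 0.3869]
ee_rot: [3.141, -0.0, 1.743]
wrist_force: [0.4, 0.9, 0.2]
width: 0.0942
finger_force: 0.0
```

>>> servo_tool:
  plan:
    - [-0.33,0.12,-0.05,0,0,0,94]
    - [-0.66,0.25,-0.1,0,0,0,94]
    - [-1,0.38,-0.16,0,0,0,94]
    - [-1,0.38,-0.16,0,0,0,94]
    - [-1,0.38,-0.16,0,0,0,94]

```text
time: 3.23
tool_pos: [0.4546, 0.0568, 0.4021]
ee_rot: [-3.141, -0.001, 1.738]
wrist_force: [-0.2, 0.2, -0.3]
width: 0.0941
finger_force: 0.0
```

```bash
python3 - <<'E'
from h import *
o=robot.get_obs(); print({k:np.round(o[k],3) for k in('time','tool_pos','ee_rot','joint_positions')})
snap('wrist','w0')
for n in('bottle_centre','jar_centre','cup_centre','caddy'):
    for r in robot.find_in(n,'wrist')[:2]:print(n,round(r['conf'],2),np.round(r['extent'],1))
E
```

```text
{'time': np.float64(3.233), 'tool_pos': array([0.455, 0.057, 0.402]), 'ee_rot': array([-3.141e+00, -1.000e-03,  1.738e+00]), 'joint_positions': array([ 0.   , -0.082,  1.184,  0.   ,  2.04 , -0.167])}
bottle_centre 0.61 [367.1 226.6  73.5  64.4]
jar_centre 0.75 [356.8 179.4  45.6  37.8]
cup_centre 0.94 [391.3 196.4  34.6  29.1]
caddy 0.79 [376.8 192.8 122.7 105.4]
caddy 0.52 [264.9 356.5  43.9  35.4]
```

View pics/w0.png

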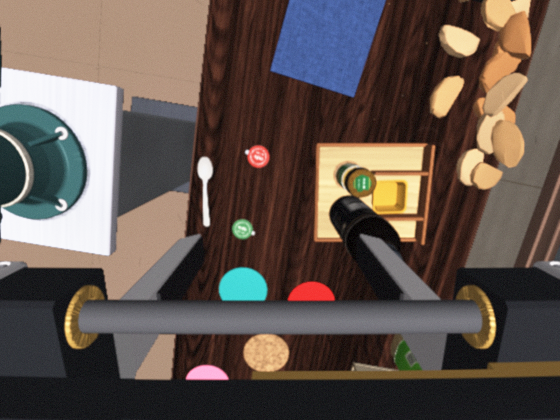

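The wrist view shows the caddy nearly square in the picture, with corners at about (317,144), (315,240), (425,243) and (434,146). The jar cap is at (361,182), the cup at (390,196) and the bottle base near (352,208). I'll enlarge that area for exact corners.

```bash
python3 - <<'E'
import cv2
im=cv2.imread('pics/w0.png')[135:255,300:450]
cv2.imwrite('pics/c1.png',cv2.resize(im,(750,600),interpolation=cv2.INTER_CUBIC))
E
```

```text
(no output)
```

View pics/c1.png

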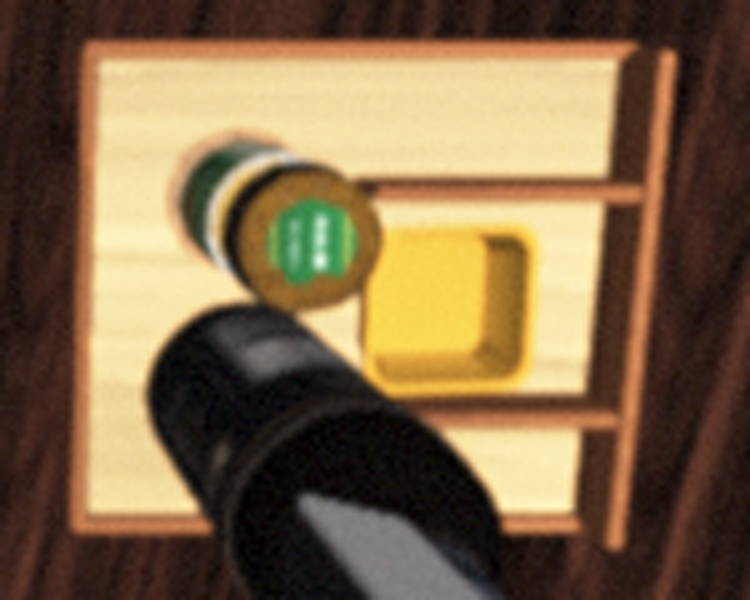

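```bash
python3 - <<'E'
from h import *
from scipy.optimize import least_squares
px=np.array([[317.4,143.4],[314.4,241.6],[435.2,145.4],[424,244.6]])
L=np.array([[-.097,.088,.017],[-.097,-.088,.017],[.097,.088,.042],[.097,-.088,.042]])
pt=np.array([[80,104],[453,55],[517,468],[137,524]])/6+[195,120]   # top image
Lt=np.array([[.097,.088,.042],[.097,-.088,.042],[-.097,-.088,.017],[-.097,.088,.017]])
def W(p,L): return R.from_euler('z',p[2]).apply(L)+[p[0],p[1],0]
for nm,f in(('wrist',lambda p:(proj('wrist',W(p,L))-px).ravel()),('top',lambda p:(proj('top',W(p,Lt))-pt).ravel())):
    s=least_squares(f,[.61,.045,.17]);p=s.x;print(nm,np.round(p,4),np.round(s.fun,1))
    for q in([-.04,.034,0],[-.04,-.034,0]):print(' mark',np.round(W(p,np.array([q])),4))
print('jar',ray('wrist',361.6,182.6,.115),'cup',ray('wrist',390,197.4,.041))
a=np.array([215,350])/6+[195,120];print('jar top',ray('top',*a,.115))
a=np.array([360,260])/6+[195,120];print('bottle cap top',ray('top',*a,.246))
print('coaster',ray('top',375,218.3,.005),ray('wrist',266.3,352.5,.005))
E
```

```text
wrist [0.6197 0.0515 0.1729] [-0.1  0.9  0.2 -1.1  0.  -0.3 -0.2  0.4]
 mark [[0.5744 0.0781 0.    ]]
 mark [[0.5861 0.0111 0.    ]]
top [0.6149 0.0468 0.162 ] [-0.1  0.3  0.2 -0.2 -0.5  0.2  0.4 -0.2]
 mark [[0.5699 0.0739 0.    ]]
 mark [[0.5809 0.0068 0.    ]]
jar [0.57200871 0.0795014  0.115     ] cup [0.64807076 0.05536158 0.041     ]
jar top [0.56841266 0.07556233 0.115     ]
bottle cap top [0.58020948 0.00691803 0.246     ]
coaster [ 0.48269177 -0.32201867  0.005     ] [ 0.49081105 -0.31735938  0.005     ]
```

>>> servo_tool:
  plan:
    - [-0.1,0.18,0,0,0,0,94]
    - [-0.2,0.38,0,0,0,0,94]
    - [-0.35,0.59,0,0,0,0,94]

```text
time: 3.73
tool_pos: [0.5178, 0.0354, 0.4035]
ee_rot: [3.14, -0.0, 1.745]
wrist_force: [1.0, 0.5, 0.0]
width: 0.0936
finger_force: 0.0
```

>>> servo_tool:
  plan:
    - [-0.1,0.18,0.1,0,0,0,94]
    - [-0.2,0.38,0.4,0,0,0,94]
    - [-0.35,0.59,0.7,0,0,0,94]
    - [-0.35,0.59,1,0,0,0,94]
    - [-0.35,0.59,1,0,0,0,94]
    - [-0.35,0.59,1,0,0,0,94]

```text
time: 4.23
tool_pos: [0.5808, 0.0103, 0.3002]
ee_rot: [-3.136, -0.002, 1.742]
wrist_force: [-0.5, -0.4, 0.4]
width: 0.094
finger_force: 0.0
```

```bash
python3 - <<'E'
from h import *
go([.583,.009,.17],1.741)
snap('wrist','w1');print(proj('wrist',[[.583,.009,.246],[.571,.077,.115]]))
E
```

```text
go [-0.019  0.027  1.301] [-0.004 -0.001  0.001]
[[280.91292318 229.84243546]
 [280.21741105 134.54927577]]
```

View pics/w1.png

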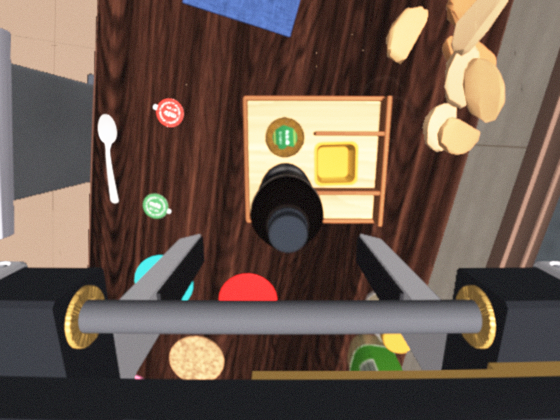

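Seen from above the bottle, its cap is centred at (289,230) where I predicted 281, so the bottle is about 6 mm further forward. The jar cap at (285,137) is off by a similar amount. I'll correct for this and descend.

>>> servo_tool:
  plan:
    - [-0.02,0.08,0,0,0,0,94]
    - [-0.02,0.08,0.2,0,0,0,94]
    - [-0.02,0.08,0.4,0,0,0,94]
    - [-0.02,0.08,0.6,0,0,0,94]
    - [-0.02,0.08,0.8,0,0,0,94]
    - [-0.02,0.08,0.9,0,0,0,94]
    - [-0.02,0.08,1,0,0,0,94]

```text
time: 4.87
tool_pos: [0.5916, 0.0087, 0.2048]
ee_rot: [3.137, 0.001, 1.741]
wrist_force: [0.0, -0.1, -0.1]
width: 0.0944
finger_force: 0.0
```

>>> servo_tool:
  plan:
    - [0,0,0.1,0,0,0,94]
    - [0,0,0.2,0,0,0,94]
    - [0,0,0.3,0,0,0,94]
    - [0,0,0.3,0,0,0,94]
    - [0,0,0.3,0,0,0,94]

```text
time: 5.28
tool_pos: [0.59, 0.0085, 0.1719]
ee_rot: [-3.141, -0.0, 1.74]
wrist_force: [-0.1, -0.1, 0.4]
width: 0.0938
finger_force: 0.0
```

>>> servo_tool:
  plan:
    - [0,0,0,0,0,0,80]
    - [0,0,0,0,0,0,72]
    - [0,0,0,0,0,0,68]
    - [0,0,0,0,0,0,64]
    - [0,0,0,0,0,0,55]
    - [0,0,0,0,0,0,45]
    - [0,0,0,0,0,0,40]
    - [0,0,0,0,0,0,40]
    - [0,0,0,0,0,0,40]

```text
time: 6.03
tool_pos: [0.5901, 0.0084, 0.1729]
ee_rot: [-3.142, 0.0, 1.74]
wrist_force: [-2.7, -1.5, 2.7]
width: 0.0651
finger_force: 29.9
```

>>> servo_tool:
  plan:
    - [0,0,-0.05,0,0,0,40]
    - [0,0,-0.15,0,0,0,40]
    - [0,0,-0.3,0,0,0,40]
    - [0,0,-0.45,0,0,0,40]
    - [0,0,-0.6,0,0,0,40]
    - [0,0,-0.8,0,0,0,40]
    - [0,0,-1,0,0,0,40]

```text
time: 6.62
tool_pos: [0.5901, 0.0086, 0.2724]
ee_rot: [-3.14, -0.001, 1.74]
wrist_force: [0.7, 1.6, -3.0]
width: 0.0653
finger_force: 29.8
```

>>> servo_tool:
  plan:
    - [0,0,-0.2,0,0,0,40]
    - [0,0,-0.35,0,0,0,40]
    - [0,0,-0.4,0,0,0,40]
    - [0,0,-0.4,0,0,0,40]

```text
time: 6.95
tool_pos: [0.591, 0.0085, 0.3142]
ee_rot: [3.138, 0.001, 1.74]
wrist_force: [-0.8, 0.0, -4.1]
width: 0.0651
finger_force: 29.8
```

>>> servo_tool:
  plan:
    - [0.06,0,0,0,0,0,40]
    - [0.15,0,0,0,0,0,40]
    - [0.28,0,0,0,0,0,40]
    - [0.43,0,0,0,0,0,40]
    - [0.6,-0.03,0,0,0,0,40]
    - [0.8,-0.06,0,0,0,0,40]
    - [1,-0.08,0,0,0,0,40]

```text
time: 7.53
tool_pos: [0.5644, 0.1077, 0.3113]
ee_rot: [-3.139, -0.001, 1.741]
wrist_force: [0.6, 1.4, -5.1]
width: 0.0654
finger_force: 29.8
```

>>> servo_tool:
  plan:
    - [0.2,0,0,0,0,0,40]
    - [0.4,0,0,0,0,0,40]
    - [0.6,-0.03,0,0,0,0,40]
    - [0.8,-0.06,0,0,0,0,40]
    - [1,-0.1,0,0,0,0,40]

```text
time: 7.95
tool_pos: [0.5375, 0.2047, 0.3112]
ee_rot: [-3.139, -0.0, 1.742]
wrist_force: [0.2, -0.3, -4.1]
width: 0.0654
finger_force: 29.8
```

>>> servo_tool:
  plan:
    - [0.2,0,0,0,0,0,40]
    - [0.4,0,0,0,0,0,40]
    - [0.6,-0.03,0,0,0,0,40]
    - [0.8,-0.06,0,0,0,0,40]
    - [1,-0.1,0,0,0,0,40]

```text
time: 8.37
tool_pos: [0.5105, 0.3015, 0.3112]
ee_rot: [-3.139, -0.0, 1.742]
wrist_force: [0.7, -0.3, -4.2]
width: 0.065
finger_force: 29.8
```

>>> servo_tool:
  plan:
    - [0.2,0,0,0,0,0,40]
    - [0.4,0,0,0,0,0,40]
    - [0.55,0,0,0,0,0,40]
    - [0.65,0,0,0,0,0,40]
    - [0.7,0,0,0,0,0,40]
    - [0.7,0,0,0,0,0,40]
    - [0.7,0,0,0,0,0,40]

```text
time: 8.95
tool_pos: [0.5003, 0.3681, 0.3123]
ee_rot: [-3.141, 0.001, 1.74]
wrist_force: [-0.9, -0.1, -4.1]
width: 0.0654
finger_force: 29.8
```

```bash
python3 - <<'E'
from h import *
o=robot.get_obs(); print({k:np.round(o[k],3) for k in('time','tool_pos','ee_rot','width')})
snap('top','t1');snap('wrist','w2')
for c in('top','side'):
  if c=='side': robot.snapshot('side')
  for r in robot.find_in('side_mat',c)[:2]:print(c,round(r['conf'],2),np.round(r['extent'],1))
a=cv2.imread('pics/t1.png')[150:260,90:260];b=cv2.imread('pics/w2.png')
cv2.imwrite('pics/c2.png',np.hstack([cv2.resize(a,(464,300),interpolation=cv2.INTER_CUBIC),cv2.resize(b,(336,252))[:,:] if 0 else cv2.copyMakeBorder(cv2.resize(b,(336,252)),0,48,0,0,0)]))
E
```

```text
{'time': np.float64(8.95), 'tool_pos': array([0.5  , 0.368, 0.312]), 'ee_rot': array([-3.141e+00,  1.000e-03,  1.740e+00]), 'width': np.float64(0.065)}
top 0.56 [146.9 211.2  79.6  58.7]
side 0.83 [254.3 205.3  43.6  20.4]
```

View pics/c2.png

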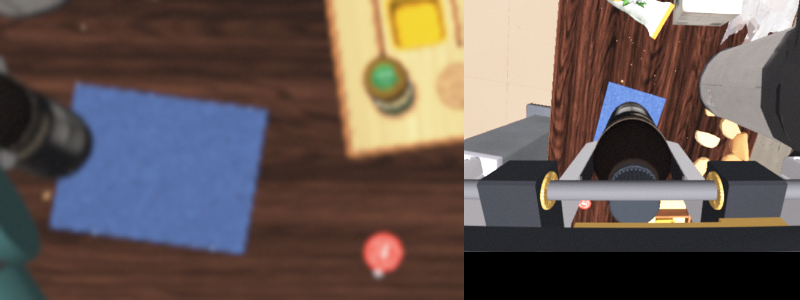

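```bash
python3 - <<'E'
from h import *
c=np.array([ray('top',90+u/2.729,150+v/2.727,.004)[:2] for u,v in((75,82),(267,108),(245,253),(50,228))])
m=c.mean(0);y=(c[0]-c[1]+c[3]-c[2]);y/=np.linalg.norm(y);print(m,y)
print('sizes',np.linalg.norm(c[0]-c[1]),np.linalg.norm(c[1]-c[2]))
g=m+.052*y+[.003,.003];j=m-.052*y+[.003,.003];print(g,j); go([*g,.169])
E
```

```text
[0.49119276 0.31475731] [0.11399744 0.99348104]
sizes 0.20071167323957853 0.15126574920889313
[0.50012063 0.36941832] [0.48826489 0.26609629]
go [ 0.019 -0.002  1.437] [0. 0. 0.]
```

>>> servo_tool:
  plan:
    - [0,0,0.15,0,0,0,40]
    - [0,0,0.3,0,0,0,40]
    - [0,0,0.5,0,0,0,40]
    - [0,0,0.7,0,0,0,40]
    - [0,0,0.85,0,0,0,40]
    - [0,0,1,0,0,0,40]

```text
time: 9.7
tool_pos: [0.5002, 0.3677, 0.2113]
ee_rot: [-3.141, 0.0, 1.739]
wrist_force: [0.8, 0.0, -3.7]
width: 0.0651
finger_force: 29.8
```

>>> servo_tool:
  plan:
    - [0,0,0.1,0,0,0,40]
    - [0,0,0.2,0,0,0,40]
    - [0,0,0.28,0,0,0,40]
    - [0,0,0.34,0,0,0,40]
    - [0,0,0.38,0,0,0,40]
    - [0,0,0.41,0,0,0,40]
    - [0,0,0.43,0,0,0,40]
    - [0,0,0.45,0,0,0,40]
    - [0,0,0.46,0,0,0,40]
    - [0,0,0.46,0,0,0,40]

```text
time: 10.53
tool_pos: [0.5004, 0.3686, 0.167]
ee_rot: [3.141, -0.0, 1.74]
wrist_force: [0.0, -1.0, -4.1]
width: 0.065
finger_force: 29.8
```

>>> servo_tool:
  plan:
    - [0,0,0.01,0,0,0,40]
    - [0,0,0.015,0,0,0,40]
    - [0,0,0.015,0,0,0,40]

```text
time: 10.78
tool_pos: [0.5004, 0.3688, 0.1669]
ee_rot: [3.14, -0.001, 1.741]
wrist_force: [-2.1, -0.1, 3.2]
width: 0.0655
finger_force: 29.9
```

>>> servo_tool:
  plan:
    - [0,0,0,0,0,0,66]
    - [0,0,0,0,0,0,70]
    - [0,0,0,0,0,0,75]
    - [0,0,0,0,0,0,94]
    - [0,0,0,0,0,0,94]
    - [0,0,0,0,0,0,94]
    - [0,0,0,0,0,0,94]

```text
time: 11.37
tool_pos: [0.5003, 0.3684, 0.1647]
ee_rot: [-3.141, 0.0, 1.74]
wrist_force: [0.3, -0.7, -0.2]
width: 0.0939
finger_force: 0.0
```

>>> servo_tool:
  plan:
    - [0,0,-0.1,0,0,0,94]
    - [0,0,-0.3,0,0,0,94]
    - [0,0,-0.5,0,0,0,94]
    - [0,0,-0.8,0,0,0,94]
    - [0,0,-1,0,0,0,94]
    - [0,0,-1,0,0,0,94]

```text
time: 11.87
tool_pos: [0.502, 0.3695, 0.2722]
ee_rot: [3.131, -0.004, 1.74]
wrist_force: [-0.2, 0.3, 0.5]
width: 0.0941
finger_force: 0.0
```

>>> servo_tool:
  plan:
    - [0,0,-0.3,0,0,0,94]
    - [0,0,-0.45,0,0,0,94]
    - [0,0,-0.45,0,0,0,94]

```text
time: 12.12
tool_pos: [0.501, 0.3689, 0.3135]
ee_rot: [3.136, -0.002, 1.74]
wrist_force: [-0.2, 0.1, 0.6]
width: 0.094
finger_force: 0.0
```

```bash
python3 - <<'E'
from h import *
go([.576,.0755,.20],1.741)
robot.snapshot('side')
for r in robot.find_in('bottle_centre','side')[:2]:print(round(r['conf'],2),np.round(r['extent'],1))
P=[[.5,.369,.004],[.5,.369,.24]];print(proj('side',P))
E
```

```text
go [-3.021  0.237  1.129] [ 0.004 -0.002 -0.   ]
0.66 [249.8 167.3  18.8  62. ]
[[250.78087735 197.81960567]
 [250.69749232 134.33488357]]
```

>>> servo_tool:
  plan:
    - [-0.35,0,0,0,0,0,94]
    - [-0.7,0.05,0,0,0,0,94]
    - [-1,0.08,0,0,0,0,94]

```text
time: 12.47
tool_pos: [0.5245, 0.2698, 0.3069]
ee_rot: [-3.137, 0.001, 1.741]
wrist_force: [-0.1, 0.1, 0.7]
width: 0.0941
finger_force: 0.0
```

>>> servo_tool:
  plan:
    - [-0.35,0,0,0,0,0,94]
    - [-0.7,0.05,0.1,0,0,0,94]
    - [-1,0.08,0.2,0,0,0,94]

```text
time: 12.72
tool_pos: [0.5497, 0.1719, 0.2878]
ee_rot: [-3.14, 0.001, 1.74]
wrist_force: [-0.1, -0.2, 0.9]
width: 0.0943
finger_force: 0.0
```

>>> servo_tool:
  plan:
    - [-0.35,0,0.2,0,0,0,94]
    - [-0.7,0.05,0.5,0,0,0,94]
    - [-1,0.08,0.8,0,0,0,94]
    - [-1,0.08,0.9,0,0,0,94]
    - [-1,0.08,0.9,0,0,0,94]
    - [-1,0.08,0.9,0,0,0,94]

```text
time: 13.22
tool_pos: [0.5731, 0.0766, 0.197]
ee_rot: [-3.136, -0.001, 1.739]
wrist_force: [0.4, 0.2, 0.5]
width: 0.0938
finger_force: 0.0
```

```bash
python3 - <<'E'
from h import *
go([.576,.0755,.088],1.741)
snap('wrist','w3');print(proj('wrist',[[.576,.0755,.115],[.65,.053,.041]]))
E
```

```text
go [-0.017  0.033  1.09 ] [-0.004 -0.001 -0.001]
[[281.80849101 221.22377837]
 [345.0279716  233.64202912]]
```

View pics/w3.png

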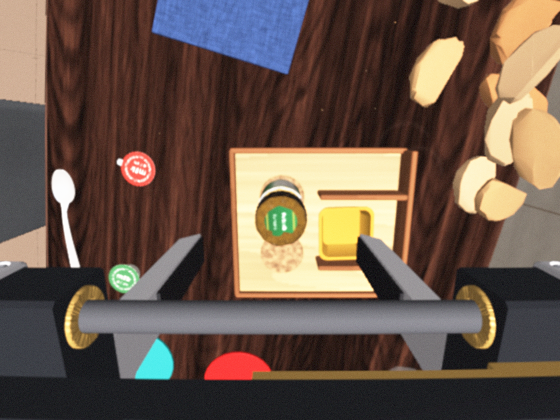

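>>> servo_tool:
  plan:
    - [-0.01,0.03,0.2,0,0,0,94]
    - [-0.01,0.03,0.4,0,0,0,94]
    - [-0.01,0.03,0.6,0,0,0,94]
    - [-0.01,0.03,0.8,0,0,0,94]
    - [-0.01,0.03,0.92,0,0,0,94]
    - [-0.01,0.03,1,0,0,0,94]

```text
time: 13.77
tool_pos: [0.5775, 0.0775, 0.0996]
ee_rot: [3.142, -0.0, 1.742]
wrist_force: [0.1, 1.4, -0.2]
width: 0.0939
finger_force: 0.0
```

>>> servo_tool:
  plan:
    - [0,0,0.05,0,0,0,94]
    - [0,0,0.09,0,0,0,90]
    - [0,0,0.09,0,0,0,80]
    - [0,0,0.09,0,0,0,70]

```text
time: 14.1
tool_pos: [0.5783, 0.0764, 0.092]
ee_rot: [3.14, 0.0, 1.741]
wrist_force: [0.4, -0.9, 0.1]
width: 0.0802
finger_force: 0.0
```

>>> servo_tool:
  plan:
    - [0,0,0,0,0,0,60]
    - [0,0,0,0,0,0,52]
    - [0,0,0,0,0,0,48]
    - [0,0,0,0,0,0,46]
    - [0,0,0,0,0,0,44]
    - [0,0,0,0,0,0,42]
    - [0,0,0,0,0,0,38]
    - [0,0,0,0,0,0,30]
    - [0,0,0,0,0,0,25]
    - [0,0,0,0,0,0,25]
    - [0,0,0,0,0,0,25]

```text
time: 15.02
tool_pos: [0.5775, 0.0763, 0.0911]
ee_rot: [-3.141, -0.0, 1.74]
wrist_force: [-2.1, -0.3, 1.2]
width: 0.044
finger_force: 29.8
```

>>> servo_tool:
  plan:
    - [0,0,-0.1,0,0,0,25]
    - [0,0,-0.25,0,0,0,25]
    - [0,0,-0.45,0,0,0,25]
    - [0,0,-0.65,0,0,0,25]
    - [0,0,-0.75,0,0,0,25]
    - [0,0,-0.8,0,0,0,25]

```text
time: 15.52
tool_pos: [0.5788, 0.0764, 0.1735]
ee_rot: [3.137, 0.0, 1.74]
wrist_force: [0.2, 0.6, -1.8]
width: 0.0435
finger_force: 29.8
```

>>> servo_tool:
  plan:
    - [0.06,0,0,0,0,0,25]
    - [0.2,0,0,0,0,0,25]
    - [0.4,-0.05,0,0,0,0,25]
    - [0.6,-0.1,0,0,0,0,25]
    - [0.8,-0.2,0,0,0,0,25]
    - [1,-0.28,0,0,0,0,25]

```text
time: 16.02
tool_pos: [0.5312, 0.1719, 0.1688]
ee_rot: [-3.138, -0.001, 1.741]
wrist_force: [0.8, 0.0, -1.9]
width: 0.0437
finger_force: 29.8
```

>>> servo_tool:
  plan:
    - [0.2,0,0,0,0,0,25]
    - [0.4,-0.05,0,0,0,0,25]
    - [0.6,-0.1,0,0,0,0,25]
    - [0.8,-0.2,0.1,0,0,0,25]
    - [0.95,-0.28,0.3,0,0,0,25]
    - [1.0,-0.28,0.45,0,0,0,25]
    - [1.0,-0.28,0.6,0,0,0,25]
    - [1.0,-0.28,0.7,0,0,0,25]
    - [1.0,-0.28,0.75,0,0,0,25]
    - [1.0,-0.28,0.8,0,0,0,25]
    - [1.0,-0.28,0.8,0,0,0,25]

```text
time: 16.93
tool_pos: [0.4881, 0.2638, 0.0898]
ee_rot: [-3.14, 0.0, 1.74]
wrist_force: [0.3, 0.2, -2.0]
width: 0.0439
finger_force: 29.8
```

Lower the last few millimetres, release and rise.

>>> servo_tool:
  plan:
    - [0,0,0.02,0,0,0,25]
    - [0,0,0.035,0,0,0,25]
    - [0,0,0.045,0,0,0,25]
    - [0,0,0.055,0,0,0,25]
    - [0,0,0.055,0,0,0,25]

```text
time: 17.35
tool_pos: [0.4889, 0.2639, 0.0857]
ee_rot: [3.141, -0.0, 1.74]
wrist_force: [-0.4, -0.6, -1.3]
width: 0.0437
finger_force: 29.8
```

>>> servo_tool:
  plan:
    - [0,0,0,0,0,0,45]
    - [0,0,0,0,0,0,49]
    - [0,0,0,0,0,0,55]
    - [0,0,0,0,0,0,70]
    - [0,0,0,0,0,0,80]
    - [0,0,0,0,0,0,90]
    - [0,0,0,0,0,0,90]

```text
time: 17.93
tool_pos: [0.4888, 0.264, 0.0856]
ee_rot: [3.141, -0.0, 1.74]
wrist_force: [-0.0, 0.4, -1.2]
width: 0.0784
finger_force: 0.0
```

>>> servo_tool:
  plan:
    - [0,0,-0.2,0,0,0,90]
    - [0,0,-0.4,0,0,0,90]
    - [0,0,-0.7,0,0,0,90]
    - [0,0,-1,0,0,0,90]
    - [0,0,-1,0,0,0,90]

```text
time: 18.35
tool_pos: [0.4918, 0.2654, 0.1931]
ee_rot: [3.129, -0.003, 1.74]
wrist_force: [0.8, -1.4, 1.2]
width: 0.09
finger_force: 0.0
```

```bash
python3 - <<'E'
from h import *
go([.651,.052,.12],1.741)
robot.snapshot('side')
for n in('bottle_centre','jar_centre'):
  for r in robot.find_in(n,'side')[:2]:print(n,round(r['conf'],2),np.round(r['extent'],1))
print(proj('side',[[.5,.369,.122],[.488,.264,.004],[.488,.264,.109]]))
E
```

```text
go [-2.374  1.2    0.739] [ 0.008 -0.002 -0.   ]
bottle_centre 0.79 [249.8 166.   19.7  62.2]
bottle_centre 0.23 [307.6 228.5  78.5  38.8]
jar_centre 0.6 [251.4 194.2  13.   33.9]
jar_centre 0.6 [299.3 293.4  37.2  25.1]
[[250.73500027 166.78141706]
 [253.13703559 208.53490881]
 [253.1404303  179.75273357]]
```

>>> servo_tool:
  plan:
    - [-0.35,0.17,0,0,0,0,76]
    - [-0.7,0.35,0,0,0,0,76]
    - [-1,0.5,0,0,0,0,76]

```text
time: 18.75
tool_pos: [0.5545, 0.1725, 0.1828]
ee_rot: [-3.138, 0.001, 1.742]
wrist_force: [0.5, 0.8, 0.2]
width: 0.0768
finger_force: 0.0
```

>>> servo_tool:
  plan:
    - [-0.35,0.17,0,0,0,0,76]
    - [-0.7,0.35,0,0,0,0,76]
    - [-1,0.5,0,0,0,0,76]

```text
time: 19.0
tool_pos: [0.621, 0.0815, 0.1824]
ee_rot: [-3.137, -0.0, 1.74]
wrist_force: [0.3, 0.8, 0.5]
width: 0.076
finger_force: 0.0
```

>>> servo_tool:
  plan:
    - [-0.2,0.1,0.2,0,0,0,76]
    - [-0.37,0.2,0.5,0,0,0,76]
    - [-0.37,0.2,0.7,0,0,0,76]
    - [-0.37,0.2,0.7,0,0,0,76]
    - [-0.37,0.2,0.7,0,0,0,76]

```text
time: 19.42
tool_pos: [0.6448, 0.0506, 0.1115]
ee_rot: [-3.134, -0.002, 1.74]
wrist_force: [0.2, 0.2, 0.5]
width: 0.0761
finger_force: 0.0
```

```bash
python3 - <<'E'
from h import *
go([.651,.052,.034],1.741)
snap('wrist','w4');print(proj('wrist',[[.651,.052,.041]]))
for r in robot.find_in('cup_centre','wrist')[:2]:print(round(r['conf'],2),np.round(r['extent'],1))
E
```

```text
go [0.002 0.069 0.775] [-0.005 -0.001 -0.001]
[[286.21774456 222.27561414]]
0.72 [288.2 221.7  79.   74. ]
```

View pics/w4.png

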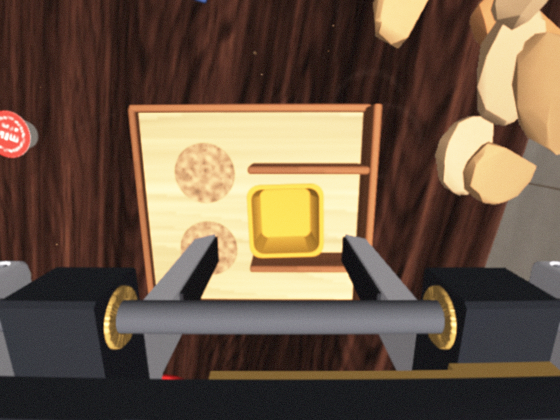

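The cup rim is centred at (285.5,220.5), within 1-2 px of the prediction, and both cork marks are free. I'll descend and grip it.

>>> servo_tool:
  plan:
    - [0,0.05,0,0,0,0,76]
    - [0,0.05,0.15,0,0,0,76]
    - [0,0.05,0.3,0,0,0,76]
    - [0,0.05,0.45,0,0,0,76]
    - [0,0.05,0.6,0,0,0,76]
    - [0,0.05,0.7,0,0,0,76]
    - [0,0.05,0.77,0,0,0,76]
    - [0,0.05,0.77,0,0,0,76]
    - [0,0.05,0.77,0,0,0,76]

```text
time: 20.27
tool_pos: [0.6524, 0.0518, 0.0392]
ee_rot: [3.141, 0.0, 1.741]
wrist_force: [0.1, 0.3, 0.3]
width: 0.0759
finger_force: 0.0
```

>>> servo_tool:
  plan:
    - [0,0,0,0,0,0,70]
    - [0,0,0,0,0,0,66]
    - [0,0,0,0,0,0,63]
    - [0,0,0,0,0,0,61]
    - [0,0,0,0,0,0,59]
    - [0,0,0,0,0,0,57]
    - [0,0,0,0,0,0,52]
    - [0,0,0,0,0,0,48]
    - [0,0,0,0,0,0,45]
    - [0,0,0,0,0,0,45]

```text
time: 21.1
tool_pos: [0.6521, 0.0515, 0.0389]
ee_rot: [3.141, 0.0, 1.74]
wrist_force: [0.2, -0.0, 2.3]
width: 0.0574
finger_force: 30.0
```

>>> servo_tool:
  plan:
    - [0,0,-0.1,0,0,0,45]
    - [0,0,-0.25,0,0,0,45]
    - [0,0,-0.45,0,0,0,45]
    - [0,0,-0.7,0,0,0,45]
    - [0,0,-1,0,0,0,45]
    - [0,0,-1,0,0,0,45]

```text
time: 21.6
tool_pos: [0.6554, 0.0516, 0.1468]
ee_rot: [3.129, 0.002, 1.74]
wrist_force: [0.9, -0.5, 1.0]
width: 0.0581
finger_force: 30.0
```

>>> servo_tool:
  plan:
    - [-0.1,-0.05,-0.2,0,0,0,45]
    - [-0.3,-0.15,-0.4,0,0,0,45]
    - [-0.55,-0.3,-0.5,0,0,0,45]
    - [-0.84,-0.45,-0.5,0,0,0,45]

```text
time: 21.93
tool_pos: [0.6228, -0.0389, 0.1919]
ee_rot: [3.136, 0.001, 1.743]
wrist_force: [0.2, -0.6, 0.0]
width: 0.0578
finger_force: 30.0
```

>>> servo_tool:
  plan:
    - [-0.3,-0.15,0,0,0,0,45]
    - [-0.6,-0.3,0,0,0,0,45]
    - [-0.84,-0.45,0,0,0,0,45]

```text
time: 22.18
tool_pos: [0.5908, -0.1313, 0.1882]
ee_rot: [-3.141, 0.0, 1.74]
wrist_force: [-0.1, 0.2, -0.2]
width: 0.0579
finger_force: 30.0
```

>>> servo_tool:
  plan:
    - [-0.3,-0.15,0,0,0,0,45]
    - [-0.6,-0.3,0,0,0,0,45]
    - [-0.84,-0.45,0,0,0,0,45]

```text
time: 22.43
tool_pos: [0.5605, -0.2217, 0.1881]
ee_rot: [-3.141, 0.0, 1.74]
wrist_force: [-0.5, -0.6, -0.8]
width: 0.0578
finger_force: 30.0
```

>>> servo_tool:
  plan:
    - [-0.3,-0.15,0,0,0,0,45]
    - [-0.6,-0.3,0,0,0,0,45]
    - [-0.84,-0.45,0,0,0,0,45]

```text
time: 22.68
tool_pos: [0.5303, -0.3121, 0.188]
ee_rot: [-3.141, 0.0, 1.74]
wrist_force: [0.1, 0.4, 0.4]
width: 0.0578
finger_force: 30.0
```

>>> servo_tool:
  plan:
    - [-0.2,-0.1,0,0,0,0,45]
    - [-0.4,-0.2,0,0,0,0,45]
    - [-0.6,-0.35,0,0,0,0,45]
    - [-0.84,-0.45,0,0,0,0,45]
    - [-0.84,-0.45,0,0,0,0,45]
    - [-0.84,-0.45,0,0,0,0,45]
    - [-0.84,-0.45,0,0,0,0,45]

```text
time: 23.27
tool_pos: [0.5011, -0.4, 0.188]
ee_rot: [3.142, -0.001, 1.74]
wrist_force: [-0.3, -0.3, 0.5]
width: 0.0577
finger_force: 30.0
```

```bash
python3 - <<'E'
from h import *
o=robot.get_obs(); print({k:np.round(o[k],3) for k in('time','tool_pos','ee_rot','width')})
snap('wrist','w5');print(proj('wrist',[[.487,-.318,.005]]))
for r in robot.find_in('coaster','wrist')[:5]:print(round(r['conf'],2),np.round(r['extent'],1),ray('wrist',*r['extent'][:2],.005))
E
```

```text
{'time': np.float64(23.267), 'tool_pos': array([ 0.501, -0.4  ,  0.188]), 'ee_rot': array([ 3.142e+00, -1.000e-03,  1.740e+00]), 'width': np.float64(0.058)}
[[279.410934   120.27888584]]
0.98 [235.8  12.4  79.1  24.8] [ 0.42607692 -0.22196051  0.005     ]
0.91 [166.4 192.6  78.9  85.1] [ 0.37402038 -0.41758878  0.005     ]
0.8 [348.9 248.2  42.1  77.7] [ 0.59325544 -0.44757622  0.005     ]
0.71 [280.2 124.   87.7  89.8] [ 0.48864658 -0.32154798  0.005     ]
0.65 [372.7  28.9  94.6  57.7] [ 0.56519816 -0.21293129  0.005     ]
```

View pics/w5.png

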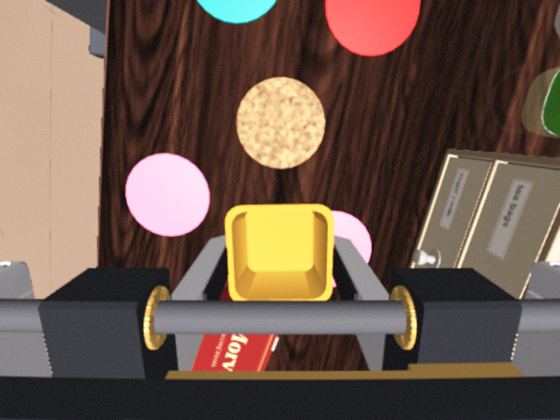

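The cork coaster is at (281,123), which is world (0.489,-0.3205), and the cup is level in the jaws. I'll place it.

>>> servo_tool:
  plan:
    - [0.2,0,0,0,0,0,45]
    - [0.4,0,0.1,0,0,0,45]
    - [0.6,0,0.25,0,0,0,45]
    - [0.75,0.02,0.4,0,0,0,45]
    - [0.8,0.02,0.6,0,0,0,45]
    - [0.8,0.02,0.8,0,0,0,45]
    - [0.8,0.02,0.95,0,0,0,45]
    - [0.8,0.02,1,0,0,0,45]
    - [0.8,0.02,1,0,0,0,45]

```text
time: 24.12
tool_pos: [0.489, -0.3196, 0.0868]
ee_rot: [-3.139, -0.003, 1.742]
wrist_force: [-0.2, 0.4, -0.2]
width: 0.0581
finger_force: 30.0
```

>>> servo_tool:
  plan:
    - [0,0,0.15,0,0,0,45]
    - [0,0,0.28,0,0,0,45]
    - [0,0,0.38,0,0,0,45]
    - [0,0,0.45,0,0,0,45]
    - [0,0,0.49,0,0,0,45]
    - [0,0,0.51,0,0,0,45]
    - [0,0,0.51,0,0,0,45]
    - [0,0,0.51,0,0,0,45]

```text
time: 24.78
tool_pos: [0.4897, -0.3215, 0.0379]
ee_rot: [3.141, 0.0, 1.74]
wrist_force: [0.2, -0.0, -0.3]
width: 0.0579
finger_force: 30.0
```

>>> servo_tool:
  plan:
    - [0,0,0.01,0,0,0,45]
    - [0,0,0.02,0,0,0,45]
    - [0,0,0.03,0,0,0,45]
    - [0,0,0.035,0,0,0,45]
    - [0,0,0.035,0,0,0,45]

```text
time: 25.2
tool_pos: [0.4894, -0.3212, 0.0339]
ee_rot: [-3.142, -0.0, 1.74]
wrist_force: [-0.2, -0.2, 0.5]
width: 0.0579
finger_force: 30.0
```

>>> servo_tool:
  plan:
    - [0,0,0,0,0,0,59]
    - [0,0,0,0,0,0,62]
    - [0,0,0,0,0,0,68]
    - [0,0,0,0,0,0,76]
    - [0,0,0,0,0,0,80]
    - [0,0,0,0,0,0,80]
    - [0,0,0,0,0,0,80]

```text
time: 25.78
tool_pos: [0.4895, -0.3213, 0.034]
ee_rot: [3.141, -0.0, 1.74]
wrist_force: [0.2, 0.2, 0.2]
width: 0.0804
finger_force: 0.0
```

>>> servo_tool:
  plan:
    - [0,0,-0.1,0,0,0,80]
    - [0,0,-0.25,0,0,0,80]
    - [0,0,-0.5,0,0,0,80]
    - [0,0,-0.8,0,0,0,80]
    - [0,0,-1,0,0,0,80]
    - [0,0,-1,0,0,0,80]

```text
time: 26.28
tool_pos: [0.4921, -0.3233, 0.1411]
ee_rot: [3.134, 0.009, 1.74]
wrist_force: [0.8, -0.7, 0.3]
width: 0.0798
finger_force: 0.0
```

>>> servo_tool:
  plan:
    - [-0.1,0,-0.3,0,0,0,90]
    - [-0.35,0,-0.5,0,0,0,90]
    - [-0.35,0,-0.5,0,0,0,90]
    - [-0.35,0,-0.5,0,0,0,90]

```text
time: 26.62
tool_pos: [0.4956, -0.3567, 0.1846]
ee_rot: [3.14, 0.001, 1.739]
wrist_force: [0.5, 0.2, -0.6]
width: 0.0898
finger_force: 0.0
```

```bash
python3 - <<'E'
from h import *
o=robot.get_obs(); print({k:np.round(o[k],3) for k in('time','tool_pos','ee_rot','width')})
snap('wrist','w6');snap('top','t2')
a=cv2.imread('pics/w6.png')[60:260,130:430];b=cv2.imread('pics/t2.png')[150:260,90:260]
cv2.imwrite('pics/c3.png',np.hstack([cv2.resize(a,(450,300)),cv2.resize(b,(350,300))]))
go([.4888,.264,.25],1.74)
E
```

```text
{'time': np.float64(26.617), 'tool_pos': array([ 0.496, -0.357,  0.185]), 'ee_rot': array([3.140e+00, 1.000e-03, 1.739e+00]), 'width': np.float64(0.09)}
go [ 6.112  0.985 -0.663] [-0.001 -0.002  0.   ]
```

View pics/c3.png

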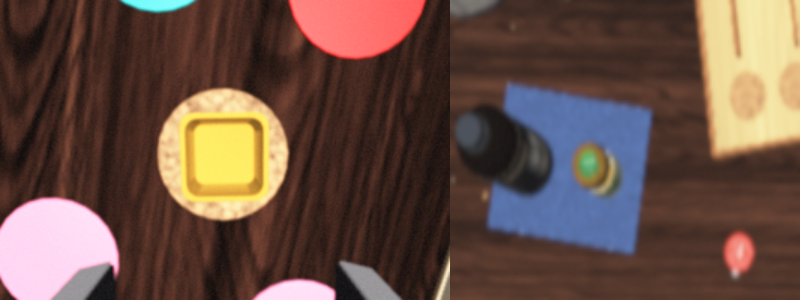

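The cup sits in the middle of the cork coaster, and the bottle and jar stand on the mat. Next I fetch the jar.

>>> servo_tool:
  plan:
    - [0.3,0.05,-0.1,0,0,0,90]
    - [0.6,0.1,-0.3,0,0,0,90]
    - [0.87,0.14,-0.4,0,0,0,90]

```text
time: 26.97
tool_pos: [0.4938, -0.2655, 0.223]
ee_rot: [-3.14, -0.003, 1.74]
wrist_force: [0.3, -0.3, 0.6]
width: 0.09
finger_force: 0.0
```

>>> servo_tool:
  plan:
    - [0.4,0.05,0,0,0,0,90]
    - [0.7,0.1,0,0,0,0,90]
    - [1,0.16,0,0,0,0,90]

```text
time: 27.22
tool_pos: [0.492, -0.1636, 0.2223]
ee_rot: [-3.139, -0.002, 1.741]
wrist_force: [-0.4, -0.0, 0.0]
width: 0.0899
finger_force: 0.0
```

>>> servo_tool:
  plan:
    - [0.4,0.05,0,0,0,0,90]
    - [0.7,0.1,0,0,0,0,90]
    - [1,0.16,0,0,0,0,90]

```text
time: 27.47
tool_pos: [0.4906, -0.0624, 0.2219]
ee_rot: [-3.138, -0.002, 1.742]
wrist_force: [0.1, 0.2, 0.4]
width: 0.0901
finger_force: 0.0
```

>>> servo_tool:
  plan:
    - [0.4,0.05,0,0,0,0,90]
    - [0.7,0.1,0,0,0,0,90]
    - [1,0.16,0,0,0,0,90]

```text
time: 27.72
tool_pos: [0.4892, 0.0386, 0.222]
ee_rot: [-3.138, -0.001, 1.742]
wrist_force: [0.1, 0.4, 0.3]
width: 0.0901
finger_force: 0.0
```

>>> servo_tool:
  plan:
    - [0.4,0.05,0,0,0,0,90]
    - [0.7,0.1,0,0,0,0,90]
    - [1,0.16,0,0,0,0,90]

```text
time: 27.97
tool_pos: [0.488, 0.1396, 0.222]
ee_rot: [-3.138, -0.0, 1.742]
wrist_force: [0.4, 0.6, -0.4]
width: 0.09
finger_force: 0.0
```

>>> servo_tool:
  plan:
    - [0.3,0.05,0,0,0,0,90]
    - [0.6,0.1,0,0,0,0,90]
    - [0.9,0.16,0,0,0,0,90]
    - [0.9,0.16,0,0,0,0,90]
    - [0.9,0.16,0,0,0,0,90]
    - [0.9,0.16,0,0,0,0,90]

```text
time: 28.47
tool_pos: [0.4896, 0.2284, 0.2225]
ee_rot: [-3.139, 0.001, 1.741]
wrist_force: [0.1, -0.9, 0.6]
width: 0.0899
finger_force: 0.0
```

```bash
python3 - <<'E'
from h import *
o=robot.get_obs();print(o['time'],o['tool_pos'])
go([.4888,.264,.085],1.74)
robot.snapshot('wrist');print(proj('wrist',[[.4888,.264,.109],[.4888,.264,.0565]]))
for r in robot.find_in('jar_centre','wrist')[:2]:print(round(r['conf'],2),np.round(r['extent'],1))
E
```

```text
28.4667 [0.48961321 0.22844049 0.22247014]
go [0.353 0.056 1.374] [-0.002  0.001  0.001]
[[285.44777547 171.21068128]
 [284.63838061 165.51537117]]
0.68 [284.1 168.9  48.5  50.3]
```

>>> servo_tool:
  plan:
    - [0.2,0.05,0,0,0,0,90]
    - [0.35,0.05,0.1,0,0,0,90]
    - [0.35,0.05,0.3,0,0,0,90]
    - [0.35,0.05,0.5,0,0,0,90]
    - [0.35,0.05,0.7,0,0,0,90]
    - [0.35,0.05,0.9,0,0,0,90]
    - [0.35,0.05,1,0,0,0,90]

```text
time: 29.15
tool_pos: [0.4885, 0.2623, 0.1211]
ee_rot: [-3.137, 0.001, 1.738]
wrist_force: [0.2, -0.2, -0.4]
width: 0.09
finger_force: 0.0
```

>>> servo_tool:
  plan:
    - [0,0,0.15,0,0,0,90]
    - [0,0,0.28,0,0,0,90]
    - [0,0,0.37,0,0,0,80]
    - [0,0,0.37,0,0,0,70]
    - [0,0,0.37,0,0,0,60]

```text
time: 29.57
tool_pos: [0.4898, 0.2636, 0.087]
ee_rot: [-3.141, 0.0, 1.739]
wrist_force: [-0.3, 0.1, -0.5]
width: 0.0734
finger_force: 0.0
```

>>> servo_tool:
  plan:
    - [0,0,0,0,0,0,52]
    - [0,0,0,0,0,0,48]
    - [0,0,0,0,0,0,46]
    - [0,0,0,0,0,0,44]
    - [0,0,0,0,0,0,42]
    - [0,0,0,0,0,0,38]
    - [0,0,0,0,0,0,30]
    - [0,0,0,0,0,0,25]
    - [0,0,0,0,0,0,25]
    - [0,0,0,0,0,0,25]

```text
time: 30.4
tool_pos: [0.4898, 0.2643, 0.0876]
ee_rot: [3.141, -0.0, 1.74]
wrist_force: [-1.1, 0.1, 4.8]
width: 0.0437
finger_force: 29.9
```

>>> servo_tool:
  plan:
    - [0,0,-0.1,0,0,0,25]
    - [0,0,-0.25,0,0,0,25]
    - [0,0,-0.45,0,0,0,25]
    - [0,0,-0.65,0,0,0,25]
    - [0,0,-0.8,0,0,0,25]
    - [0,0,-0.85,0,0,0,25]
    - [0,0,-0.85,0,0,0,25]

```text
time: 30.98
tool_pos: [0.4906, 0.2644, 0.1734]
ee_rot: [3.138, -0.001, 1.74]
wrist_force: [0.3, -0.2, -1.8]
width: 0.0439
finger_force: 29.9
```

```bash
python3 - <<'E'
from h import *
go([.577,.076,.17],1.74)
E
```

```text
go [-2.003  0.534  0.035] [ 0.002 -0.     0.   ]
```

>>> servo_tool:
  plan:
    - [-0.06,0.02,0,0,0,0,25]
    - [-0.2,0.05,0,0,0,0,25]
    - [-0.4,0.1,0,0,0,0,25]
    - [-0.6,0.15,0,0,0,0,25]
    - [-0.8,0.2,0,0,0,0,25]
    - [-1,0.27,0,0,0,0,25]

```text
time: 31.48
tool_pos: [0.5324, 0.1686, 0.1697]
ee_rot: [-3.138, 0.0, 1.74]
wrist_force: [0.4, -0.5, -1.7]
width: 0.0439
finger_force: 29.9
```

>>> servo_tool:
  plan:
    - [-0.2,0.02,0,0,0,0,25]
    - [-0.4,0.1,0,0,0,0,25]
    - [-0.6,0.15,0,0,0,0,25]
    - [-0.8,0.2,0,0,0,0,25]
    - [-0.93,0.25,0,0,0,0,25]
    - [-1,0.26,0.1,0,0,0,25]
    - [-1,0.26,0.25,0,0,0,25]
    - [-1,0.26,0.4,0,0,0,25]
    - [-1,0.26,0.55,0,0,0,25]
    - [-1,0.26,0.65,0,0,0,25]
    - [-1,0.26,0.7,0,0,0,25]
    - [-1,0.26,0.7,0,0,0,25]

```text
time: 32.48
tool_pos: [0.5743, 0.0762, 0.0995]
ee_rot: [-3.137, -0.001, 1.741]
wrist_force: [-0.8, 0.5, -1.4]
width: 0.0434
finger_force: 29.9
```

```bash
python3 - <<'E'
from h import *
go([.577,.076,.093],1.74)
E
```

```text
go [-0.007  0.027  0.065] [-0.003 -0.001  0.001]
```

>>> servo_tool:
  plan:
    - [0,0.01,0.02,0,0,0,25]
    - [0,0.01,0.04,0,0,0,25]
    - [0,0.01,0.05,0,0,0,25]
    - [0,0.01,0.06,0,0,0,25]
    - [0,0.01,0.07,0,0,0,25]
    - [0,0.01,0.07,0,0,0,25]

```text
time: 32.98
tool_pos: [0.5767, 0.0761, 0.0951]
ee_rot: [3.141, -0.0, 1.74]
wrist_force: [-0.1, 0.2, -1.8]
width: 0.0439
finger_force: 29.9
```

>>> servo_tool:
  plan:
    - [0,0,0.01,0,0,0,25]
    - [0,0,0.02,0,0,0,25]
    - [0,0,0.025,0,0,0,25]
    - [0,0,0.025,0,0,0,25]

```text
time: 33.32
tool_pos: [0.5769, 0.0761, 0.0936]
ee_rot: [3.141, 0.0, 1.74]
wrist_force: [-2.1, 0.3, 3.9]
width: 0.0437
finger_force: 29.9
```

>>> servo_tool:
  plan:
    - [0,0,0,0,0,0,45]
    - [0,0,0,0,0,0,49]
    - [0,0,0,0,0,0,55]
    - [0,0,0,0,0,0,70]
    - [0,0,0,0,0,0,80]
    - [0,0,0,0,0,0,90]
    - [0,0,0,0,0,0,90]

```text
time: 33.9
tool_pos: [0.5767, 0.0761, 0.0923]
ee_rot: [-3.141, -0.0, 1.74]
wrist_force: [-0.2, 0.6, -0.4]
width: 0.0781
finger_force: 0.0
```

>>> servo_tool:
  plan:
    - [0,0,-0.1,0,0,0,90]
    - [0,0,-0.3,0,0,0,90]
    - [0,0,-0.6,0,0,0,90]
    - [0,0,-1,0,0,0,90]
    - [0,0,-1,0,0,0,90]

```text
time: 34.32
tool_pos: [0.5806, 0.0764, 0.2028]
ee_rot: [3.125, 0.002, 1.74]
wrist_force: [1.7, 0.6, 1.8]
width: 0.0899
finger_force: 0.0
```

>>> servo_tool:
  plan:
    - [0,0,-0.4,0,0,0,94]
    - [0,0,-0.8,0,0,0,94]
    - [0,0,-1,0,0,0,94]
    - [0,0,-1,0,0,0,94]
    - [0,0,-1,0,0,0,94]

```text
time: 34.73
tool_pos: [0.5774, 0.0762, 0.2951]
ee_rot: [3.136, 0.001, 1.74]
wrist_force: [-0.3, -0.9, -0.8]
width: 0.0942
finger_force: 0.0
```

```bash
python3 - <<'E'
from h import *
go([.5003,.3686,.31],1.74)
robot.snapshot('wrist');print(proj('wrist',[[.577,.076,.115],[.577,.076,.01]]))
for r in robot.find_in('jar_centre','wrist')[:2]:print(round(r['conf'],2),np.round(r['extent'],1))
E
```

```text
go [ 3.012 -0.265 -0.152] [0.003 0.    0.   ]
[[279.7705356  196.87340695]
 [279.67342569 182.76926681]]
0.73 [276.4 190.9  39.3  46.9]
```

Jar placed. Now the bottle.

>>> servo_tool:
  plan:
    - [0.35,-0.03,-0.1,0,0,0,94]
    - [0.7,-0.06,-0.2,0,0,0,94]
    - [1,-0.09,-0.2,0,0,0,94]

```text
time: 35.08
tool_pos: [0.5504, 0.1743, 0.312]
ee_rot: [-3.14, -0.001, 1.739]
wrist_force: [0.1, -0.1, 0.8]
width: 0.094
finger_force: 0.0
```

>>> servo_tool:
  plan:
    - [0.35,-0.03,0,0,0,0,94]
    - [0.7,-0.06,0,0,0,0,94]
    - [1,-0.09,0,0,0,0,94]

```text
time: 35.33
tool_pos: [0.5238, 0.2719, 0.3098]
ee_rot: [-3.137, 0.0, 1.741]
wrist_force: [0.0, 0.2, 0.4]
width: 0.0939
finger_force: 0.0
```

>>> servo_tool:
  plan:
    - [0.35,-0.03,0,0,0,0,94]
    - [0.7,-0.06,0,0,0,0,94]
    - [1,-0.09,0,0,0,0,94]
    - [1,-0.09,0,0,0,0,94]
    - [1,-0.09,0,0,0,0,94]
    - [1,-0.09,0,0,0,0,94]

```text
time: 35.83
tool_pos: [0.4993, 0.3666, 0.3106]
ee_rot: [-3.139, 0.002, 1.74]
wrist_force: [-0.4, 0.0, 0.0]
width: 0.094
finger_force: 0.0
```

```bash
python3 - <<'E'
from h import *
print(robot.get_obs()['tool_pos']);go([.5003,.3686,.166],1.74)
E
```

```text
[0.49926883 0.36659857 0.3105819 ]
go [0.021 0.018 1.446] [-0.002  0.001  0.   ]
```

>>> servo_tool:
  plan:
    - [0.02,0,0.1,0,0,0,94]
    - [0.02,0,0.3,0,0,0,94]
    - [0.02,0,0.5,0,0,0,94]
    - [0.02,0,0.7,0,0,0,94]
    - [0.02,0,0.9,0,0,0,94]
    - [0.02,0,1,0,0,0,94]

```text
time: 36.33
tool_pos: [0.4985, 0.367, 0.2084]
ee_rot: [-3.137, 0.002, 1.738]
wrist_force: [-0.2, 0.2, -1.6]
width: 0.0938
finger_force: 0.0
```

>>> servo_tool:
  plan:
    - [0,0,0.15,0,0,0,94]
    - [0,0,0.28,0,0,0,94]
    - [0,0,0.37,0,0,0,94]
    - [0,0,0.44,0,0,0,94]
    - [0,0,0.44,0,0,0,94]

```text
time: 36.75
tool_pos: [0.4986, 0.3686, 0.1666]
ee_rot: [-3.139, 0.001, 1.74]
wrist_force: [-1.2, -0.4, -0.4]
width: 0.0941
finger_force: 0.0
```

>>> servo_tool:
  plan:
    - [0,0,0,0,0,0,80]
    - [0,0,0,0,0,0,72]
    - [0,0,0,0,0,0,68]
    - [0,0,0,0,0,0,64]
    - [0,0,0,0,0,0,55]
    - [0,0,0,0,0,0,45]
    - [0,0,0,0,0,0,40]
    - [0,0,0,0,0,0,40]
    - [0,0,0,0,0,0,40]

```text
time: 37.5
tool_pos: [0.499, 0.3694, 0.1693]
ee_rot: [3.141, -0.001, 1.741]
wrist_force: [-0.9, 0.1, 4.7]
width: 0.0645
finger_force: 30.0
```

>>> servo_tool:
  plan:
    - [0,0,-0.05,0,0,0,40]
    - [0,0,-0.15,0,0,0,40]
    - [0,0,-0.3,0,0,0,40]
    - [0,0,-0.45,0,0,0,40]
    - [0,0,-0.6,0,0,0,40]
    - [0,0,-0.8,0,0,0,40]
    - [0,0,-1,0,0,0,40]

```text
time: 38.08
tool_pos: [0.4989, 0.3689, 0.268]
ee_rot: [-3.139, 0.001, 1.74]
wrist_force: [0.0, -0.7, -3.3]
width: 0.0652
finger_force: 29.9
```

>>> servo_tool:
  plan:
    - [0,0,-0.2,0,0,0,40]
    - [0,0,-0.4,0,0,0,40]
    - [0,0,-0.5,0,0,0,40]
    - [0,0,-0.5,0,0,0,40]
    - [0,0,-0.5,0,0,0,40]

```text
time: 38.5
tool_pos: [0.4993, 0.3693, 0.3182]
ee_rot: [3.141, 0.0, 1.74]
wrist_force: [0.4, -0.9, -4.1]
width: 0.0651
finger_force: 29.9
```

```bash
python3 - <<'E'
from h import *
print(robot.get_obs()['tool_pos']);go([.590,.0085,.32],1.74)
E
```

```text
[0.49927264 0.36926695 0.31818156]
go [-3.709  0.286 -0.018] [0. 0. 0.]
```

>>> servo_tool:
  plan:
    - [-0.06,0,0,0,0,0,40]
    - [-0.15,0,0,0,0,0,40]
    - [-0.28,0,0,0,0,0,40]
    - [-0.43,0.02,0,0,0,0,40]
    - [-0.6,0.04,0,0,0,0,40]
    - [-0.8,0.06,0,0,0,0,40]
    - [-1,0.08,0,0,0,0,40]

```text
time: 39.08
tool_pos: [0.5241, 0.2696, 0.3182]
ee_rot: [-3.141, 0.001, 1.739]
wrist_force: [0.2, -1.0, -3.6]
width: 0.0651
finger_force: 29.9
```

>>> servo_tool:
  plan:
    - [-0.2,0,0,0,0,0,40]
    - [-0.4,0,0,0,0,0,40]
    - [-0.6,0.03,0,0,0,0,40]
    - [-0.8,0.06,0,0,0,0,40]
    - [-1,0.08,0,0,0,0,40]

```text
time: 39.5
tool_pos: [0.5488, 0.1721, 0.3183]
ee_rot: [-3.142, 0.001, 1.739]
wrist_force: [0.4, -0.0, -3.7]
width: 0.0646
finger_force: 29.9
```

>>> servo_tool:
  plan:
    - [-0.2,0,0,0,0,0,40]
    - [-0.4,0,0,0,0,0,40]
    - [-0.6,0.03,0,0,0,0,40]
    - [-0.8,0.06,0,0,0,0,40]
    - [-1,0.08,0,0,0,0,40]

```text
time: 39.92
tool_pos: [0.5732, 0.0749, 0.3183]
ee_rot: [-3.141, 0.0, 1.739]
wrist_force: [0.3, 0.2, -4.3]
width: 0.0651
finger_force: 29.9
```

>>> servo_tool:
  plan:
    - [-0.2,0,0,0,0,0,40]
    - [-0.4,0.02,0,0,0,0,40]
    - [-0.55,0.04,0,0,0,0,40]
    - [-0.65,0.05,0,0,0,0,40]
    - [-0.71,0.05,0,0,0,0,40]
    - [-0.71,0.05,0,0,0,0,40]
    - [-0.71,0.05,0,0,0,0,40]
    - [-0.71,0.05,0,0,0,0,40]

```text
time: 40.58
tool_pos: [0.5901, 0.0093, 0.3186]
ee_rot: [3.141, -0.001, 1.742]
wrist_force: [0.6, 0.5, -3.6]
width: 0.0651
finger_force: 29.9
```

```bash
python3 - <<'E'
from h import *
print(robot.get_obs()['tool_pos']);go([.590,.0085,.175],1.74)
snap('wrist','w7')
E
```

```text
[0.5901072  0.00930634 0.31856982]
go [-0.009 -0.003  1.436] [ 0.    -0.     0.001]
```

View pics/w7.png

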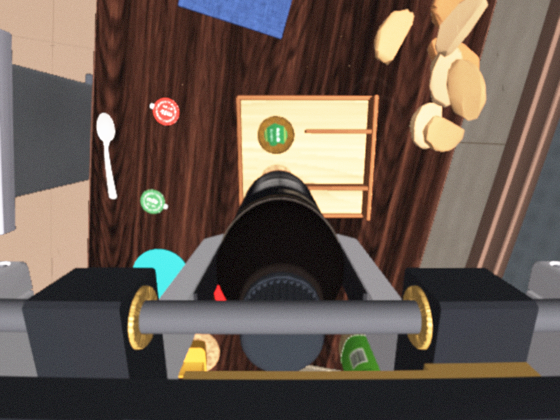

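The jar stands in the caddy at (276,134). The bottle is over its mark, just visible at (278,172), and the creamers haven't moved. I'll lower the bottle.

>>> servo_tool:
  plan:
    - [0,0,0.15,0,0,0,40]
    - [0,0,0.3,0,0,0,40]
    - [0,0,0.5,0,0,0,40]
    - [0,0,0.7,0,0,0,40]
    - [0,0,0.85,0,0,0,40]
    - [0,0,1,0,0,0,40]

```text
time: 41.13
tool_pos: [0.5899, 0.0096, 0.2173]
ee_rot: [-3.141, -0.001, 1.742]
wrist_force: [-0.7, -0.4, -3.3]
width: 0.0649
finger_force: 29.9
```

>>> servo_tool:
  plan:
    - [0,0,0.1,0,0,0,40]
    - [0,0,0.2,0,0,0,40]
    - [0,0,0.28,0,0,0,40]
    - [0,0,0.34,0,0,0,40]
    - [0,0,0.38,0,0,0,40]
    - [0,0,0.41,0,0,0,40]
    - [0,0,0.42,0,0,0,40]
    - [0,0,0.43,0,0,0,40]
    - [0,0,0.43,0,0,0,40]

```text
time: 41.88
tool_pos: [0.5905, 0.0084, 0.1758]
ee_rot: [3.141, 0.0, 1.74]
wrist_force: [-0.8, -0.0, -3.6]
width: 0.065
finger_force: 29.9
```

>>> servo_tool:
  plan:
    - [0,0,0.01,0,0,0,40]
    - [0,0,0.015,0,0,0,40]
    - [0,0,0.02,0,0,0,40]
    - [0,0,0.02,0,0,0,40]

```text
time: 42.22
tool_pos: [0.5906, 0.0083, 0.1753]
ee_rot: [3.14, 0.001, 1.74]
wrist_force: [-1.6, -0.8, 2.9]
width: 0.065
finger_force: 30.0
```

Contact. I'll release, rise clear and check.

>>> servo_tool:
  plan:
    - [0,0,0,0,0,0,66]
    - [0,0,0,0,0,0,70]
    - [0,0,0,0,0,0,75]
    - [0,0,0,0,0,0,94]
    - [0,0,0,0,0,0,94]
    - [0,0,0,0,0,0,94]
    - [0,0,0,0,0,0,94]

```text
time: 42.8
tool_pos: [0.5903, 0.0085, 0.1733]
ee_rot: [-3.142, -0.0, 1.74]
wrist_force: [-0.4, -0.4, -0.4]
width: 0.0939
finger_force: 0.0
```

>>> servo_tool:
  plan:
    - [0,0,-0.1,0,0,0,94]
    - [0,0,-0.3,0,0,0,94]
    - [0,0,-0.5,0,0,0,94]
    - [0,0,-0.8,0,0,0,94]
    - [0,0,-1,0,0,0,94]
    - [0,0,-1,0,0,0,94]

```text
time: 43.3
tool_pos: [0.5923, 0.0083, 0.2805]
ee_rot: [3.13, 0.003, 1.74]
wrist_force: [0.1, -0.5, 0.3]
width: 0.0941
finger_force: 0.0
```

>>> servo_tool:
  plan:
    - [0,0,-0.3,0,0,0,94]
    - [0,0,-0.6,0,0,0,94]
    - [0,0,-1,0,0,0,94]
    - [0,0,-1,0,0,0,94]

```text
time: 43.63
tool_pos: [0.5914, 0.0084, 0.3817]
ee_rot: [3.129, 0.003, 1.74]
wrist_force: [-1.3, 0.4, 0.8]
width: 0.0938
finger_force: 0.0
```

>>> servo_tool:
  plan:
    - [-0.2,-0.3,0,0,0,0,94]
    - [-0.2,-0.6,0,0,0,0,94]
    - [-0.2,-1,0,0,0,0,94]
    - [-0.2,-1,0,0,0,0,94]
    - [-0.2,-1,0,0,0,0,94]
    - [-0.2,-1,0,0,0,0,94]

```text
time: 44.13
tool_pos: [0.4953, -0.0281, 0.3733]
ee_rot: [3.141, -0.0, 1.74]
wrist_force: [0.2, -0.2, -0.5]
width: 0.0942
finger_force: 0.0
```

```bash
python3 - <<'E'
from h import *
o=robot.get_obs(); print({k:np.round(o[k],3) for k in('time','tool_pos','qvel','wrist_force','finger_force')})
a=snap('side','s9')[140:320,220:360,::-1];b=snap('wrist','w9')[:,:,::-1]
cv2.imwrite('pics/c9.png',np.hstack([cv2.resize(a,(280,360)),cv2.resize(b,(480,360))]))
E
```

```text
{'time': np.float64(44.133), 'tool_pos': array([ 0.495, -0.028,  0.373]), 'qvel': array([ 0.009,  0.034, -0.028, -0.001,  0.002, -0.001]), 'wrist_force': array([ 0.203, -0.15 , -0.481]), 'finger_force': np.float64(0.0)}
```

View pics/c9.png

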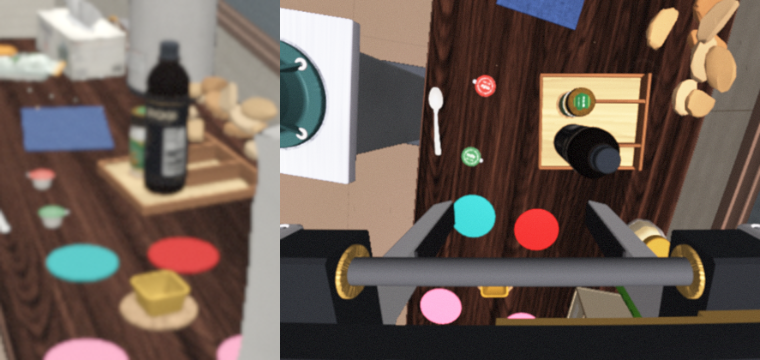

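The bottle (side-crop pixel 167,120) and the jar stand upright in the caddy. The cup is on the cork coaster (160,300), and both creamers are where they were. I'll hand it in.

```bash
python3 -c "
from bench import robot
print(robot.close_job())"
```

```text
the job is handed in; nothing more can be done
None
```

The job is handed in after about 44 s of the 128 s; the hand-in returned no verdict. In the last pictures the cup stands on the cork coaster, the bottle and jar are upright in the caddy where they started, and the creamers appear unmoved.

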